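Set out a collage place on the activity table

TASK

Set out the place for the next person's collage: stand the glue stick in the hole of the wooden block, slip the tape roll over its spindle so it lies flat on the base, and lay the stamp flat, rubber down, in its rectangular tray. Take only the small pot out of the nested pair and stand it upright in the middle of the grey felt coaster; the large pot must not come up with it and stays where it is.

Things in the scene. Friction and masses are not known exactly. Their poses are not given: they have to be found in the camera images.
- glue_stick: Loose white glue stick with a grey cap, a cylinder 30 mm in diameter and 100 mm tall, standing upright. Origin: centre of its underside; z up along its axis. About 45 g.
- tape_roll: Loose off-white roll of paper tape lying flat, a ring 56 mm outside, 34 mm hole, 24 mm high. Origin: centre of its underside, on the ring's axis; z up. About 60 g.
- stamp: Loose wooden hand stamp standing on its rubber face: block 56 mm (x) by 36 mm (y) by 24 mm high; above it a thin neck (16 mm) and a round wooden grip 24 mm in diameter, full width from 39 to 61 mm and ending at 66 mm above the underside, on the block's centre. Origin: centre of the underside; x along the block's length. About 90 g. Turning it half round makes no difference.
- small_pot: Loose white plastic pot, open at the top, 62 mm tall, outside 48 mm at the foot, 56 mm from 30 mm up to the rim, wall 3 mm. It starts loosely nested in the large pot, standing on its inner floor (4 mm up), so its rim is 66 mm above the table, 24 mm above the large pot's rim. Origin: centre of its underside; z up. About 50 g.
- large_pot: Loose white plastic pot, the lower and wider of the nested pair, standing on the table: 42 mm tall, outside 68 mm at the foot and 76 mm at the rim, wall 4 mm, floor 4 mm thick; its rim shows as a ring round the small pot. It stays where it is. Origin: centre of its underside; z up. About 120 g.
- glue_block: Fixed square wooden block 74 by 74 mm, 45 mm high, with a round blind hole about 50 mm in diameter and 38 mm deep in the middle of its top (the hole's floor is 7 mm above the table); place of the glue stick. Origin: centre of its underside.
- tape_spindle: Fixed spindle: dark round wooden base 74 mm in diameter and 12 mm high with an upright steel post in the middle, 14 mm in diameter, its tapered top 62 mm above the table; place of the tape roll, which lies on the base. Origin: centre of its underside.
- stamp_tray: Fixed open grey plastic tray 94 mm (x) by 62 mm (y) outside, 84 by 52 mm inside, 20 mm high, floor 5 mm thick; place of the stamp, whose block fits only lengthwise (its x along the tray's x, either way round). Origin: centre of its underside; x along its length.
- coaster: Fixed flat round grey felt coaster, 90 mm in diameter and 5 mm thick; place of the small pot. Origin: centre of its underside.
Not all that is in view belongs to the job. What is shaped like the stamp but pink or purple is not meant.

How it is judged:
By the outcome, as a careful person would: the job done as asked, in the order asked, and still so for the second after the job is handed in, with the robot touching nothing.
It also fails if it takes over 120 s, if anything falls off the work surface, if the arm or the gripper's body presses on something with over 40 N, if the wrist force passes 120 N, or if a joint passes its speed limit or range.

ROBOT

A 6-joint arm with a two-finger parallel gripper is mounted at the origin on the work surface. World frame = base frame: x ahead of the robot, y to its left, z up, the work surface at z = 0. Lengths are in m, angles in rad, forces in N, time in s.
With the tool pointing down it reaches from about 0.35 to 0.975 m from the base axis. Payload 4.9 kg.
Tool frame: the origin (TCP) lies at the very end of the fingers, on their centre line; the grasp point (between the pads) lies 19 mm behind it (ctrl.grasp_offset is the distance from the TCP to the grasp point, in m); z points along the fingers, y is the line along which they close (so a half turn about z gives the same grasp; the last joint's range is limited). The gripper opens to 85 mm and grips with 20 to 120 N. Pads are 22 mm wide; open, the fingers measure 114 mm over their backs; the gripper's body (76 mm by 85 mm) begins 54 mm behind the grasp point. The pads swing forward as they close: fully open they stand 13 mm farther back than shut.
Start: joints at [1.228, 0.053, 1.613, -0, 1.476, -0.119], TCP at [0.139, 0.609, 0.231] pointing down, gripper open.
Joint ranges: [-3.01, 3.01], [-1.01, 2.22], [0.06, 2.58], [-1.02, 4.17], [0.09, 2.62], [-3.14, 3.14]. Speed limits (rad/s): [2.57, 2.57, 3.14, 3.14, 3.14, 3.14].

INTERFACE

Orientations are given as a rotation vector (axis times angle).
In Python, from station import ctrl, optics gives the robot as it stands.
- The arm moves only by the shell command python3 -m handwheel 'ROWS' [OPENING] [FORCE]. ROWS is JSON, a list of rows, each an object of numbers: "tx", "ty", "tz": the shift along the tool's x, y, z in mm; "roll": the turn about the tool's z in rad. A call has 1 to 12 rows; each row shifts and turns the commanded pose from where the row before left it, along the tool's axes as they then stand; what a row does not reach is not made up. A row lasts 1/12 s, in which the tool goes at most 41.7 mm and 7.16 degrees, less where a joint would pass 70% of its speed; a pose out of reach is approached as far as the arm can. A call with a gripper value outside its range is refused whole. OPENING is the finger opening in mm, from 0 to 85.4, set as the call begins (- or left out, the last holds). The fingers move at their own pace and stop on an object; FORCE is the grip in N (left out, the last holds). Time passes only in rows, so rows that do not move let the fingers close. It gives the time, the measured TCP pose, the force, the opening and the grip force at its end, in the units of the state.
- ctrl.get_obs(): the state, without advancing time (a new reading comes with each control period).
- optics.get_image(name): name is "scene" or "top" or "wrist"; returns (picture, depth): 420x560x3 uint8, red, green, blue; 420x560 float32, m along the optical axis (not along the pixel's ray), 0 where there is no reading.
- optics.camera_params(name): a dict with "mtx" (3x3 intrinsics, pixels), "extrinsics" (4x4, takes a point from camera to world coordinates); the wrist camera has in their place "tool_from_camera" (4x4, takes a point from camera to tool coordinates, whose origin is the TCP and whose axes are the flange's). Camera axes: x right, y down, z forward; pixel columns grow to the right and rows downward; lengths in m; the calibration is good to about 2 mm. A picture is of the moment at which its call begins: read the wrist's pose just before it. camera_params takes no time and is no camera call.
- ctrl.finish_job(): hands the job in; it is judged then, once.
The state is a dict: "t": time; "q": joint angles; "dq": joint speeds; "effort": joint torques, N m; "tool_pos": TCP position; "tool_rot": TCP orientation; "contact_force": force on the tool from outside, world axes, zero at the start; "wrist_torque": the same for the moment, N m; "opening": finger opening in m; "grip_force": force on a finger pad.
Only numpy, scipy, OpenCV 4.12 (cv2) and the standard library are available. Lean on these libraries where they do the work, as an engineer would, in place of code of your own. Each camera call takes 0.05 s, during which the arm holds its last target. There are 200 camera calls.

## Working session

There is one attempt and no reset: what is moved stays moved. The work goes in short steps, Python scripts to look and compute and a shell command to move; the robot and the scene stay as the last step left them, time stands still between calls to the robot, and variables do not carry over. Pictures are saved under pics/ and viewed, at most 14 in all, crops included, and the job is handed in when it is done.

```bash
ls; mkdir -p pics; python3 - <<'E'
from station import ctrl, optics
import cv2,numpy as np
np.set_printoptions(precision=4,suppress=True)
for n in("scene","top"):
    im,d=optics.get_image(n); cv2.imwrite(f"pics/{n}0.png",im[:,:,::-1]); np.savez(f"{n}0.npz",im=im,d=d)
    p=optics.camera_params(n); print(n,p["mtx"],p["extrinsics"])
print(optics.camera_params("wrist")); o=ctrl.get_obs(); print(o, ctrl.grasp_offset)
E
```

```text
pics
scene [[496.0136   0.     280.3348]
 [  0.     496.0136 216.5983]
 [  0.       0.       1.    ]] [[-0.4392  0.679  -0.5883  1.2198]
 [ 0.8983  0.3422 -0.2757  0.3791]
 [ 0.0141 -0.6495 -0.7602  0.959 ]
 [ 0.      0.      0.      1.    ]]
top [[418.3786   0.     283.7104]
 [  0.     418.3786 214.6962]
 [  0.       0.       1.    ]] [[ 0.0045 -0.9961  0.0883  0.401 ]
 [-1.     -0.0051 -0.007   0.0519]
 [ 0.0074 -0.0883 -0.9961  1.2679]
 [ 0.      0.      0.      1.    ]]
{'mtx': array([[365.8341,   0.    , 275.7315],
       [  0.    , 365.8341, 208.087 ],
       [  0.    ,   0.    ,   1.    ]]), 'tool_from_camera': array([[ 0.0006, -0.9617, -0.2742,  0.0687],
       [ 1.    ,  0.0005,  0.0004, -0.0004],
       [-0.0003, -0.2742,  0.9617, -0.1422],
       [ 0.    ,  0.    ,  0.    ,  1.    ]])}
{'t': 0.1, 'q': array([ 1.228 ,  0.0533,  1.6142, -0.    ,  1.476 , -0.119 ]), 'dq': array([ 0.0002, -0.    , -0.0042,  0.0003, -0.0011, -0.0004]), 'effort': array([  0.    , -39.49  , -37.1363,  -0.0001,   0.0039,  -0.    ]), 'tool_pos': array([0.1385, 0.6089, 0.2302]), 'tool_rot': array([-0.3508, -3.1215,  0.0029]), 'contact_force': array([ 0.1102,  0.8435, -0.4498]), 'wrist_torque': array([ 0.0442,  0.039 , -0.0505]), 'grip_force': 0.0, 'opening': 0.08533249158492118} 0.0187
```

View pics/top0.png

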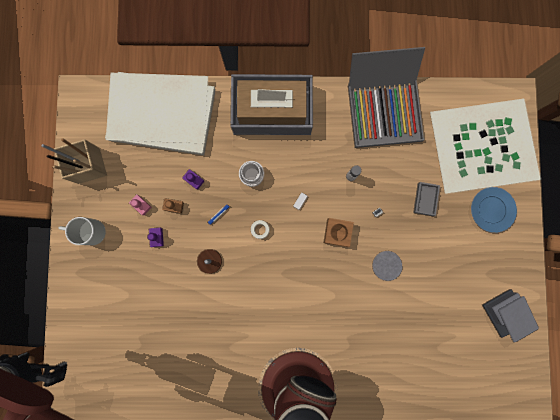

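View pics/scene0.png

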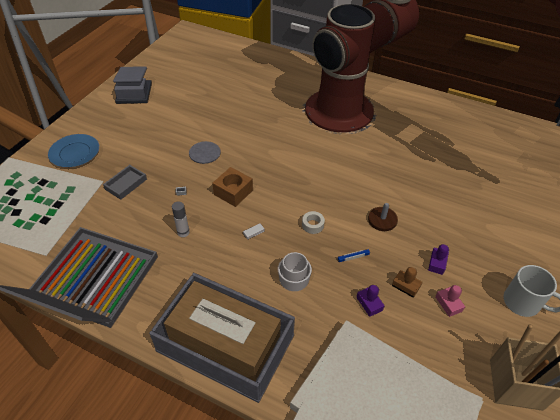

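Top view: the glue stick is at (354,173), the nested pots at (251,174), the tape at (261,230) and the spindle at (210,261). The block is at (340,233), the tray at (427,199) and the coaster at (388,265). Stamp-like shapes: brown (173,206), pink (140,205), purple (193,179) and purple (155,238). The brown one fits, because it is wooden and neither pink nor purple. I'll confirm it in a crop from the wrist before I reach for it.

```bash
cat > h.py <<'E'
import numpy as np, cv2
from scipy.spatial.transform import Rotation as R
from station import ctrl, optics
np.set_printoptions(precision=4,suppress=True)
def pose():
    o=ctrl.get_obs(); T=np.eye(4); T[:3,:3]=R.from_rotvec(o["tool_rot"]).as_matrix(); T[:3,3]=o["tool_pos"]; return T
def shot(n,save=None):
    p=optics.camera_params(n); E=pose()@p["tool_from_camera"] if n=="wrist" else p["extrinsics"]
    im,d=optics.get_image(n)
    if save: cv2.imwrite(f"pics/{save}.png",im[:,:,::-1]); np.savez(save,im=im,d=d,E=E,K=p["mtx"])
    return im,d,p["mtx"],E
def ray(K,E,uv):
    v=E[:3,:3]@np.array([(uv[0]-K[0,2])/K[0,0],(uv[1]-K[1,2])/K[1,1],1]); return E[:3,3],v/np.linalg.norm(v)
def plane(K,E,uv,z):
    o,v=ray(K,E,uv); return o+v*(z-o[2])/v[2]
def two(r1,r2):   # midpoint of two rays, gap
    (a,u),(b,v)=r1,r2; s=np.linalg.lstsq(np.c_[u,-v],b-a,rcond=None)[0]; p,q=a+s[0]*u,b+s[1]*v; return (p+q)/2,np.linalg.norm(p-q)
def cloud(d,K,E):
    v,u=np.indices(d.shape); P=np.stack([(u-K[0,2])/K[0,0]*d,(v-K[1,2])/K[1,1]*d,d],-1)@E[:3,:3].T+E[:3,3]; P[d==0]=np.nan; return P
def togo(xy,z=None,yaw=None):   # mm in tool axes to a world point
    T=pose(); w=np.array([*xy,T[2,3] if z is None else z])-T[:3,3]; t=T[:3,:3].T@w*1e3
    print("togo tx ty tz mm",t.round(1)); 
    if yaw is not None:  # yaw: world direction of tool y (mod pi)
        y=T[:3,1]; c=np.arctan2(y[1],y[0]); a=(yaw-c+np.pi/2)%np.pi-np.pi/2; print("roll",-a*1.0, "(tool z down)")
E
cat > m1.py <<'E'
from h import *
seeds=dict(glue=(354,173),tape=(261,230),stamp=(173,206),pots=(251,174),block=(340,233),spindle=(210,261),tray=(427,199),coaster=(388,265),pink=(140,205),purA=(193,179),purB=(155,238))
C={}
for n in("top","scene"):
    z=np.load(n+"0.npz"); p=optics.camera_params(n); C[n]=(z["im"],z["d"],p["mtx"],p["extrinsics"],cloud(z["d"],p["mtx"],p["extrinsics"]))
im,d,K,E,P=C["top"]; P2=C["scene"][4]; K2,E2=C["scene"][2:4]
for k,s in seeds.items():
    g=plane(K,E,s,.01); out=[k,g[:2]]; c=[]
    for n in C:
        Q=C[n][4]; near=(np.hypot(Q[...,0]-g[0],Q[...,1]-g[1])<.048)&(Q[...,2]>(.0025 if k=="coaster" else .009))
        zt=np.nanpercentile(Q[near][:,2],97); t=near&(Q[...,2]>zt-.004)
        vv,uu=np.nonzero(t); px=(uu.min()+uu.max())/2,(vv.min()+vv.max())/2
        c.append(px); x=Q[near]; out+=[n,px,near.sum(),"ztop",round(float(zt),4),"ctop",np.nanmedian(Q[t],0),"bbox mid",((x.min(0)+x.max(0))/2)[:2]]
    q,gap=two(ray(K,E,c[0]),ray(K2,E2,c[1])); print(*out,"\n   TRI",q,round(gap,4))
E
python3 m1.py
```

```text
glue [ 0.6412 -0.1707] top (np.float64(355.5), np.float64(169.5)) 152 ztop 0.1026 ctop [ 0.6328 -0.1603  0.1009] bbox mid [ 0.6335 -0.1589] scene (np.float64(177.5), np.float64(206.0)) 393 ztop 0.1008 ctop [ 0.6324 -0.1594  0.0992] bbox mid [ 0.6325 -0.1588] 
   TRI [ 0.6338 -0.1587  0.1008] 0.0007
tape [0.4659 0.1112] top (np.float64(259.5), np.float64(229.0)) 177 ztop 0.0275 ctop [0.4697 0.1178 0.0253] bbox mid [0.4683 0.1165] scene (np.float64(313.0), np.float64(219.5)) 302 ztop 0.0259 ctop [0.4682 0.1168 0.0235] bbox mid [0.4665 0.1161] 
   TRI [0.468  0.1156 0.0233] 0.0012
stamp [0.5371 0.3773] top (np.float64(168.0), np.float64(204.0)) 239 ztop 0.0669 ctop [0.5371 0.3774 0.0658] bbox mid [0.5388 0.3781] scene (np.float64(411.0), np.float64(271.0)) 506 ztop 0.0653 ctop [0.5389 0.3781 0.0641] bbox mid [0.5376 0.3781] 
   TRI [0.5374 0.378  0.0621] 0.001
pots [0.6363 0.1431] top (np.float64(250.0), np.float64(171.0)) 361 ztop 0.0672 ctop [0.6376 0.1405 0.0659] bbox mid [0.6334 0.141 ] scene (np.float64(295.0), np.float64(262.5)) 956 ztop 0.0661 ctop [0.6339 0.1439 0.0651] bbox mid
[... 1399 characters left out ...]
6.0), np.float64(289.0)) 538 ztop 0.0661 ctop [0.5416 0.4758 0.0649] bbox mid [0.5419 0.4769] 
   TRI [0.5395 0.476  0.0617] 0.0013
purA [0.6199 0.319 ] top (np.float64(189.5), np.float64(176.5)) 231 ztop 0.0664 ctop [0.619  0.3191 0.0645] bbox mid [0.619  0.3181] scene (np.float64(373.5), np.float64(288.5)) 499 ztop 0.0665 ctop [0.6191 0.3184 0.0649] bbox mid [0.6208 0.3189] 
   TRI [0.6179 0.3184 0.0631] 0.0008
purB [0.4404 0.4285] top (np.float64(150.0), np.float64(236.5)) 257 ztop 0.067 ctop [0.4443 0.4257 0.0655] bbox mid [0.4445 0.4246] scene (np.float64(444.0), np.float64(247.0)) 415 ztop 0.0664 ctop [0.4438 0.4254 0.0646] bbox mid [0.444  0.4257] 
   TRI [0.4429 0.4261 0.0657] 0.0003
```

```bash
python3 - <<'E'
from h import *
for k,g,lo,hi in(("stamp",(.5375,.378),.016,.030),("tray",(.5625,-.389),.014,.024),("block",(.4585,-.120),.035,.05)):
  for n in("top","scene"):
    z=np.load(n+"0.npz"); p=optics.camera_params(n); Q=cloud(z["d"],p["mtx"],p["extrinsics"])
    m=(np.hypot(Q[...,0]-g[0],Q[...,1]-g[1])<.056)&(Q[...,2]>lo)&(Q[...,2]<hi); r=cv2.minAreaRect((Q[m][:,:2]*1000).astype(np.float32)); b=cv2.boxPoints(r)
    e=max((b[1]-b[0],b[2]-b[1]),key=np.linalg.norm); print(k,n,r,"long yaw",np.arctan2(e[1],e[0])%np.pi)
T=pose(); print(T); togo((.633,-.159))
E
```

```text
stamp top ((538.4534912109375, 378.16607666015625), (57.32234191894531, 35.62538528442383), 80.65064239501953) long yaw 1.4076189
stamp scene ((538.0130615234375, 378.0144348144531), (55.56275939941406, 39.621604919433594), 80.78594970703125) long yaw 1.4099815
tray top ((563.9319458007812, -388.7039794921875), (64.14960479736328, 94.32008361816406), 80.29164123535156) long yaw 2.9721498
tray scene ((560.8208618164062, -389.8921203613281), (68.68634796142578, 95.78812408447266), 80.20569610595703) long yaw 2.9706497
block top ((459.90936279296875, -117.92018127441406), (74.1468734741211, 73.65583038330078), 80.375732421875) long yaw 1.402821
block scene ((455.951171875, -117.54193115234375), (77.45234680175781, 80.9862060546875), 80.3494873046875) long yaw 2.9731596
[[-0.9751  0.2219 -0.0006  0.1385]
 [ 0.2219  0.9751 -0.0018  0.6089]
 [ 0.0002 -0.0019 -1.      0.2302]
 [ 0.      0.      0.      1.    ]]
togo tx ty tz mm [-652.6 -639.     1.1]
```

```bash
python3 -m handwheel '[{"tx":-15,"ty":-15},{"tx":-25,"ty":-24},{"tx":-28,"ty":-27},{"tx":-28,"ty":-27},{"tx":-28,"ty":-27},{"tx":-28,"ty":-27},{"tx":-28,"ty":-27},{"tx":-28,"ty":-27},{"tx":-28,"ty":-27},{"tx":-28,"ty":-27},{"tx":-28,"ty":-27},{"tx":-28,"ty":-27}]' 84
python3 -m handwheel '[{"tx":-28,"ty":-27},{"tx":-28,"ty":-27},{"tx":-28,"ty":-27},{"tx":-28,"ty":-27},{"tx":-28,"ty":-27},{"tx":-28,"ty":-27},{"tx":-28,"ty":-27},{"tx":-28,"ty":-27},{"tx":-25,"ty":-24},{"tx":-15,"ty":-15},{},{}]'
python3 - <<'E'
from h import *
togo((.633,-.159)); print(pose()); shot("wrist","w_glue")
E
```

```text
togo tx ty tz mm [-652.6 -639.     1.1]
[[-0.9751  0.2219 -0.0006  0.1385]
 [ 0.2219  0.9751 -0.0018  0.6089]
 [ 0.0002 -0.0019 -1.      0.2302]
 [ 0.      0.      0.      1.    ]]$[0]: bad value
$[0]: bad value
```

View pics/w_glue.png

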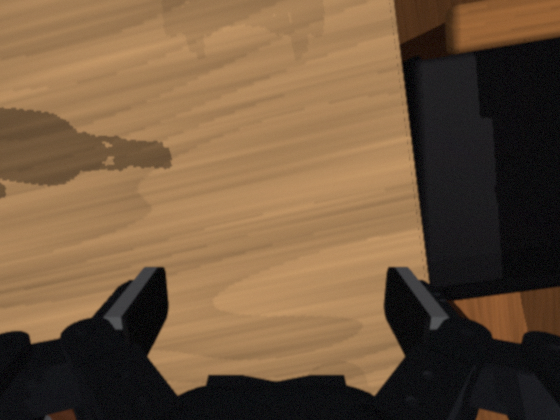

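The picture shows the bare table and the open fingers. The arm has not moved because the rows were refused, so I'll try the row format with all four keys.

```bash
python3 -m handwheel '[{"tx":-15,"ty":-15,"tz":0,"roll":0}]' 84; python3 -m handwheel '[{"tx":-15.0,"ty":-15.0,"tz":0.0,"roll":0.0}]' 84
```

```text
t: 0.23
tool_pos: [0.1487, 0.5925, 0.2305]
tool_rot: [-0.347, -3.121, 0.0]
contact_force: [-0.4, -0.3, 0.3]
opening: 0.0843
grip_force: 0.0
t: 0.32
tool_pos: [0.161, 0.5732, 0.2306]
tool_rot: [-0.348, -3.122, 0.002]
contact_force: [-0.2, 0.2, 0.3]
opening: 0.0838
grip_force: 0.0
```

All four keys are needed.

```bash
python3 -m handwheel '[{"tx":-25,"ty":-24,"tz":0,"roll":0},{"tx":-28,"ty":-27,"tz":0,"roll":0},{"tx":-28,"ty":-27,"tz":0,"roll":0},{"tx":-28,"ty":-27,"tz":0,"roll":0},{"tx":-28,"ty":-27,"tz":0,"roll":0},{"tx":-28,"ty":-27,"tz":0,"roll":0},{"tx":-28,"ty":-27,"tz":0,"roll":0},{"tx":-28,"ty":-27,"tz":0,"roll":0},{"tx":-28,"ty":-27,"tz":0,"roll":0},{"tx":-28,"ty":-27,"tz":0,"roll":0},{"tx":-28,"ty":-27,"tz":0,"roll":0},{"tx":-28,"ty":-27,"tz":0,"roll":0}]' 
python3 -m handwheel '[{"tx":-28,"ty":-27,"tz":0,"roll":0},{"tx":-28,"ty":-27,"tz":0,"roll":0},{"tx":-28,"ty":-27,"tz":0,"roll":0},{"tx":-28,"ty":-27,"tz":0,"roll":0},{"tx":-28,"ty":-27,"tz":0,"roll":0},{"tx":-28,"ty":-27,"tz":0,"roll":0},{"tx":-28,"ty":-27,"tz":0,"roll":0},{"tx":-25,"ty":-24,"tz":0,"roll":0},{"tx":-15,"ty":-15,"tz":0,"roll":0},{"tx":0,"ty":0,"tz":0,"roll":0},{"tx":0,"ty":0,"tz":0,"roll":0}]'
python3 - <<'E'
from h import *
togo((.633,-.159),.058); print(pose())
E
```

```text
t: 1.32
tool_pos: [0.4152, 0.1848, 0.2312]
tool_rot: [0.351, 3.122, 0.0]
contact_force: [0.4, 0.4, 0.4]
opening: 0.0844
grip_force: 0.0
t: 2.23
tool_pos: [0.5942, -0.0888, 0.2305]
tool_rot: [-0.353, -3.12, -0.001]
contact_force: [0.1, 0.9, 0.7]
opening: 0.0837
grip_force: 0.0
togo tx ty tz mm [-53.8 -59.8 172.4]
[[-0.9747  0.2236 -0.0016  0.5942]
 [ 0.2236  0.9747  0.0008 -0.0888]
 [ 0.0017  0.0004 -1.      0.2305]
 [ 0.      0.      0.      1.    ]]
```

```bash
python3 -m handwheel '[{"tx":-18,"ty":-20,"tz":0,"roll":0},{"tx":-18,"ty":-20,"tz":0,"roll":0},{"tx":-18,"ty":-20,"tz":0,"roll":0},{"tx":0,"ty":0,"tz":0,"roll":0},{"tx":0,"ty":0,"tz":30,"roll":0},{"tx":0,"ty":0,"tz":30,"roll":0},{"tx":0,"ty":0,"tz":30,"roll":0},{"tx":0,"ty":0,"tz":30,"roll":0},{"tx":0,"ty":0,"tz":30,"roll":0},{"tx":0,"ty":0,"tz":22,"roll":0},{"tx":0,"ty":0,"tz":0,"roll":0},{"tx":0,"ty":0,"tz":0,"roll":0}]' 
python3 -m handwheel '[{"tx":0,"ty":0,"tz":0,"roll":0},{"tx":0,"ty":0,"tz":0,"roll":0},{"tx":0,"ty":0,"tz":0,"roll":0},{"tx":0,"ty":0,"tz":0,"roll":0},{"tx":0,"ty":0,"tz":0,"roll":0},{"tx":0,"ty":0,"tz":0,"roll":0},{"tx":0,"ty":0,"tz":0,"roll":0},{"tx":0,"ty":0,"tz":0,"roll":0},{"tx":0,"ty":0,"tz":0,"roll":0},{"tx":0,"ty":0,"tz":0,"roll":0}]' 20 35
python3 - <<'E'
from h import *
togo((.633,-.159)); togo((.458,-.119)); print(pose())
E
```

```text
t: 3.23
tool_pos: [0.6321, -0.1567, 0.058]
tool_rot: [-0.348, -3.119, -0.002]
contact_force: [0.5, -0.0, 0.3]
opening: 0.0839
grip_force: 0.0
t: 4.07
tool_pos: [0.6344, -0.1589, 0.0605]
tool_rot: [0.351, 3.12, -0.001]
contact_force: [-0.4, -0.3, 4.8]
opening: 0.0282
grip_force: 34.9
togo tx ty tz mm [ 1.3 -0.4 -0. ]
togo tx ty tz mm [180.8  -0.3  -0.3]
[[-0.975   0.2221  0.0017  0.6344]
 [ 0.2221  0.975  -0.0005 -0.1589]
 [-0.0017 -0.0001 -1.      0.0605]
 [ 0.      0.      0.      1.    ]]
```

```bash
python3 -m handwheel '[{"tx":0,"ty":0,"tz":-15,"roll":0},{"tx":0,"ty":0,"tz":-30,"roll":0},{"tx":0,"ty":0,"tz":-30,"roll":0},{"tx":0,"ty":0,"tz":0,"roll":0},{"tx":15,"ty":0,"tz":0,"roll":0},{"tx":30,"ty":0,"tz":0,"roll":0},{"tx":30,"ty":0,"tz":0,"roll":0},{"tx":30,"ty":0,"tz":0,"roll":0},{"tx":30,"ty":0,"tz":0,"roll":0},{"tx":30,"ty":0,"tz":0,"roll":0},{"tx":15,"ty":0,"tz":0,"roll":0},{"tx":0,"ty":0,"tz":0,"roll":0}]' 
python3 -m handwheel '[{"tx":0,"ty":0,"tz":0,"roll":0},{"tx":0,"ty":0,"tz":0,"roll":0},{"tx":0,"ty":0,"tz":0,"roll":0}]' 
python3 - <<'E'
from h import *
togo((.458,-.119),.0675); print(pose()[2,3]); im,d,K,E=shot("wrist","w_gb")
t=shot("top","t_gb")[0]; cv2.imwrite("pics/c1.png",np.hstack([im[:,:,::-1],cv2.resize(t[140:280,280:420],(420,420))[:,:240,::-1]]))
E
```

```text
t: 5.07
tool_pos: [0.4554, -0.1177, 0.1336]
tool_rot: [-0.351, -3.12, -0.001]
contact_force: [0.2, -0.2, -0.4]
opening: 0.0284
grip_force: 34.6
t: 5.32
tool_pos: [0.4591, -0.119, 0.1347]
tool_rot: [0.351, 3.121, -0.0]
contact_force: [0.7, 0.1, -0.0]
opening: 0.0282
grip_force: 34.6
togo tx ty tz mm [ 1.1 -0.2 67.2]
0.13469853938926996
```

View pics/c1.png

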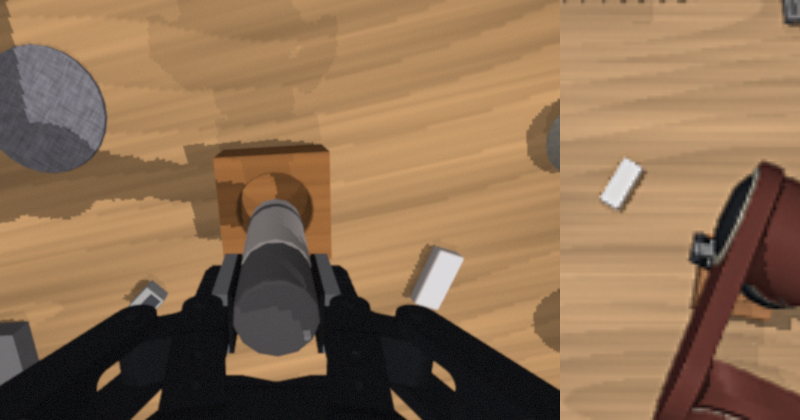

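The stick is held and upright, and its lower end (276,205) points at the hole (278,205). Lowering it now.

```bash
python3 -m handwheel '[{"tx":1,"ty":0,"tz":15,"roll":0},{"tx":0,"ty":0,"tz":15,"roll":0},{"tx":0,"ty":0,"tz":12,"roll":0},{"tx":0,"ty":0,"tz":10,"roll":0},{"tx":0,"ty":0,"tz":7,"roll":0},{"tx":0,"ty":0,"tz":4,"roll":0},{"tx":0,"ty":0,"tz":2,"roll":0},{"tx":0,"ty":0,"tz":0,"roll":0},{"tx":0,"ty":0,"tz":0,"roll":0},{"tx":0,"ty":0,"tz":0,"roll":0}]'
```

```text
t: 6.25
tool_pos: [0.4577, -0.1187, 0.0701]
tool_rot: [0.351, 3.121, -0.001]
contact_force: [0.2, -0.7, -0.2]
opening: 0.0282
grip_force: 34.6
```

```bash
python3 -m handwheel '[{"tx":0,"ty":0,"tz":1.5,"roll":0},{"tx":0,"ty":0,"tz":0,"roll":0},{"tx":0,"ty":0,"tz":0,"roll":0}]'
python3 -m handwheel '[{"tx":0,"ty":0,"tz":1,"roll":0},{"tx":0,"ty":0,"tz":0,"roll":0},{"tx":0,"ty":0,"tz":0,"roll":0}]'
```

```text
t: 6.5
tool_pos: [0.4572, -0.1185, 0.068]
tool_rot: [0.351, 3.122, -0.0]
contact_force: [0.6, -0.1, -0.9]
opening: 0.028
grip_force: 34.6
t: 6.75
tool_pos: [0.4576, -0.1186, 0.0676]
tool_rot: [0.351, 3.121, -0.0]
contact_force: [-0.9, 0.9, 3.9]
opening: 0.0283
grip_force: 34.9
```

```bash
python3 -m handwheel '[{"tx":0,"ty":0,"tz":0,"roll":0},{"tx":0,"ty":0,"tz":0,"roll":0},{"tx":0,"ty":0,"tz":0,"roll":0},{"tx":0,"ty":0,"tz":0,"roll":0},{"tx":0,"ty":0,"tz":0,"roll":0},{"tx":0,"ty":0,"tz":0,"roll":0},{"tx":0,"ty":0,"tz":-15,"roll":0},{"tx":0,"ty":0,"tz":-30,"roll":0},{"tx":0,"ty":0,"tz":-30,"roll":0},{"tx":0,"ty":0,"tz":-30,"roll":0},{"tx":0,"ty":0,"tz":-15,"roll":0},{"tx":0,"ty":0,"tz":0,"roll":0}]' 70
python3 - <<'E'
from h import *
togo((.4685,.1165),.005)
im,d,K,E=shot("wrist","w_gb2"); P=cloud(d,K,E); g=P[(np.hypot(P[...,0]-.458,P[...,1]+.119)<.03)&(P[...,2]>.09)]; print(len(g),np.nanmedian(g,0),np.nanmax(g,0))
E
```

```text
t: 7.75
tool_pos: [0.4596, -0.1195, 0.1918]
tool_rot: [0.35, 3.113, -0.004]
contact_force: [1.0, -0.6, 0.6]
opening: 0.0697
grip_force: 0.0
togo tx ty tz mm [ 45.3 232.4 186.1]
14517 [ 0.4477 -0.1171  0.2733] [ 0.4699 -0.09    0.2866]
```

```bash
python3 -m handwheel '[{"tx":3,"ty":15,"tz":0,"roll":0},{"tx":6,"ty":30,"tz":0,"roll":0},{"tx":6,"ty":30,"tz":0,"roll":0},{"tx":6,"ty":30,"tz":0,"roll":0},{"tx":6,"ty":30,"tz":0,"roll":0},{"tx":6,"ty":30,"tz":15,"roll":0},{"tx":6,"ty":30,"tz":20,"roll":0},{"tx":5,"ty":25,"tz":20,"roll":0},{"tx":2,"ty":12,"tz":15,"roll":0},{"tx":0,"ty":0,"tz":10,"roll":0},{"tx":0,"ty":0,"tz":0,"roll":0},{"tx":0,"ty":0,"tz":0,"roll":0}]' 84
python3 - <<'E'
from h import *
z=np.load("w_gb2.npz"); P=cloud(z["d"],z["K"],z["E"]); g=P[(np.hypot(P[...,0]-.458,P[...,1]+.119)<.04)&(P[...,2]>.095)&(P[...,2]<.12)]; print("glue",len(g),np.median(g,0))
im,d,K,E=shot("wrist","w_tape"); P=cloud(d,K,E); g=P[(np.hypot(P[...,0]-.4685,P[...,1]-.1165)<.045)&(P[...,2]>.018)&(P[...,2]<.03)][:,:]; print("tape",len(g),cv2.minEnclosingCircle((g[:,:2]*1e3).astype(np.float32)),np.median(g,0))
togo((.4685,.1165),.005)
t,d,K,E=shot("top","t1"); P=cloud(d,K,E);g=P[(np.hypot(P[...,0]-.458,P[...,1]+.119)<.04)&(P[...,2]>.095)&(P[...,2]<.12)]; print("glue top",len(g),np.median(g,0))
cv2.imwrite("pics/c2.png",np.hstack([cv2.resize(t[170:280,180:380],(760,418))[:,:,::-1]]))
E
```

```text
t: 8.8
tool_pos: [0.4627, 0.1173, 0.1053]
tool_rot: [-0.351, -3.119, 0.002]
contact_force: [-0.1, -0.3, 1.2]
opening: 0.0843
grip_force: 0.0
glue 1560 [ 0.4541 -0.1187  0.1065]
tape 3644 ((466.740478515625, 113.74510192871094), 27.989784240722656) [0.4654 0.1142 0.0236]
togo tx ty tz mm [ -4.9   0.5 101.6]
glue top 85 [ 0.4566 -0.1159  0.1061]
```

View pics/c2.png

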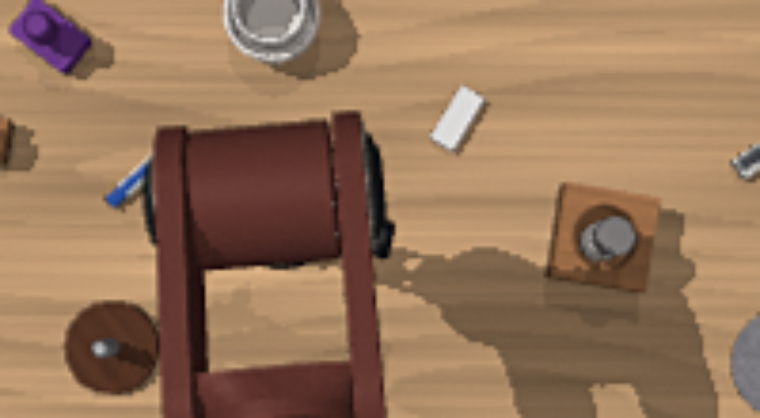

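The glue stick (607,240) stands upright inside the hole, with its top 106 mm up. Now the tape.

```bash
python3 -m handwheel '[{"tx":-4,"ty":-1,"tz":15,"roll":0},{"tx":0,"ty":0,"tz":25,"roll":0},{"tx":0,"ty":0,"tz":25,"roll":0},{"tx":0,"ty":0,"tz":20,"roll":0},{"tx":0,"ty":0,"tz":10,"roll":0},{"tx":0,"ty":0,"tz":5,"roll":0},{"tx":0,"ty":0,"tz":0,"roll":0},{"tx":0,"ty":0,"tz":0,"roll":0}]'
python3 -m handwheel '[{"tx":0,"ty":0,"tz":0,"roll":0},{"tx":0,"ty":0,"tz":0,"roll":0},{"tx":0,"ty":0,"tz":0,"roll":0},{"tx":0,"ty":0,"tz":0,"roll":0},{"tx":0,"ty":0,"tz":0,"roll":0},{"tx":0,"ty":0,"tz":0,"roll":0},{"tx":0,"ty":0,"tz":0,"roll":0}]' 45 35
python3 -m handwheel '[{"tx":0,"ty":0,"tz":-15,"roll":0},{"tx":0,"ty":0,"tz":-25,"roll":0},{"tx":0,"ty":0,"tz":-25,"roll":0},{"tx":0,"ty":0,"tz":-15,"roll":0},{"tx":0,"ty":0,"tz":0,"roll":0},{"tx":0,"ty":0,"tz":0,"roll":0}]'
python3 - <<'E'
from h import *
togo((.373,.267))
E
```

```text
t: 9.57
tool_pos: [0.4686, 0.116, 0.0081]
tool_rot: [0.351, 3.12, 0.001]
contact_force: [-0.4, 0.0, -0.7]
opening: 0.0839
grip_force: 0.0
t: 10.15
tool_pos: [0.4687, 0.1163, 0.0083]
tool_rot: [0.35, 3.12, 0.001]
contact_force: [-1.1, -0.7, 6.2]
opening: 0.0535
grip_force: 37.8
t: 10.65
tool_pos: [0.4679, 0.1162, 0.0874]
tool_rot: [0.35, 3.12, 0.001]
contact_force: [0.5, 0.9, -1.3]
opening: 0.0536
grip_force: 37.2
togo tx ty tz mm [126.  125.9  -0.2]
```

```bash
python3 -m handwheel '[{"tx":12,"ty":12,"tz":-10,"roll":0},{"tx":22,"ty":22,"tz":0,"roll":0},{"tx":22,"ty":22,"tz":0,"roll":0},{"tx":22,"ty":22,"tz":0,"roll":0},{"tx":22,"ty":22,"tz":0,"roll":0},{"tx":16,"ty":16,"tz":0,"roll":0},{"tx":10,"ty":10,"tz":0,"roll":0},{"tx":0,"ty":0,"tz":0,"roll":0},{"tx":0,"ty":0,"tz":0,"roll":0},{"tx":0,"ty":0,"tz":0,"roll":0}]'
python3 - <<'E'
from h import *
togo((.373,.267),.0203)
im,d,K,E=shot("wrist","w_sp"); P=cloud(d,K,E)
m=(P[...,2]>.002)&(P[...,2]<.02)&(np.hypot(P[...,0]-.373,P[...,1]-.267)<.05); b=(P[m][:,:2]*1e3).astype(np.float32); print("base seen",len(b),cv2.minEnclosingCircle(b))
print("tip px",[ (K@(E[:3,:3].T@(np.array([.373,.267,.062])-E[:3,3]))) for _ in [0]])
E
```

```text
t: 11.48
tool_pos: [0.3721, 0.2662, 0.0955]
tool_rot: [-0.351, -3.12, 0.002]
contact_force: [-0.4, 0.1, -1.1]
opening: 0.0536
grip_force: 37.2
togo tx ty tz mm [-0.8  1.1 75.2]
base seen 5769 ((371.4280090332031, 264.9690246582031), 37.055450439453125)
tip px [array([52.3397, 45.9588,  0.188 ])]
```

View pics/w_sp.png

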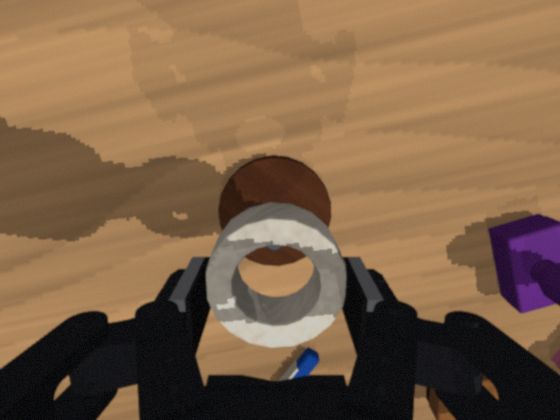

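The ring is held flat at (277,275). The base is at (275,207), and the post tip just shows in the hole at (275,247). I'll compare the centres before lowering.

```bash
python3 - <<'E'
from h import *
z=np.load("w_sp.npz"); P=cloud(z["d"],z["K"],z["E"]); im=z["im"].astype(int)
m=(P[...,2]>.105)&(P[...,2]<.118)&(im.min(-1)>100); g=P[m]; print(len(g),np.median(g,0),cv2.minEnclosingCircle((g[:,:2]*1e3).astype(np.float32)))
E
```

```text
8661 [0.3678 0.2667 0.1108] ((371.164306640625, 266.61566162109375), 28.27558135986328)
```

```bash
python3 -m handwheel '[{"tx":0,"ty":-1,"tz":10,"roll":0},{"tx":0,"ty":0,"tz":15,"roll":0},{"tx":0,"ty":0,"tz":15,"roll":0},{"tx":0,"ty":0,"tz":15,"roll":0},{"tx":0,"ty":0,"tz":10,"roll":0},{"tx":0,"ty":0,"tz":5,"roll":0},{"tx":0,"ty":0,"tz":2,"roll":0},{"tx":0,"ty":0,"tz":0,"roll":0},{"tx":0,"ty":0,"tz":0,"roll":0},{"tx":0,"ty":0,"tz":0,"roll":0}]'
python3 -m handwheel '[{"tx":0,"ty":0,"tz":1.5,"roll":0},{"tx":0,"ty":0,"tz":0,"roll":0},{"tx":0,"ty":0,"tz":0,"roll":0}]'
```

```text
t: 12.37
tool_pos: [0.3731, 0.2663, 0.0257]
tool_rot: [0.351, 3.12, 0.002]
contact_force: [0.3, 0.3, -1.1]
opening: 0.0537
grip_force: 37.2
t: 12.62
tool_pos: [0.3725, 0.2661, 0.0236]
tool_rot: [0.351, 3.121, 0.0]
contact_force: [0.6, -0.7, -0.1]
opening: 0.0538
grip_force: 37.2
```

```bash
python3 -m handwheel '[{"tx":0,"ty":0,"tz":2,"roll":0},{"tx":0,"ty":0,"tz":0,"roll":0},{"tx":0,"ty":0,"tz":0,"roll":0}]'
python3 -m handwheel '[{"tx":0,"ty":0,"tz":1,"roll":0},{"tx":0,"ty":0,"tz":0,"roll":0},{"tx":0,"ty":0,"tz":0,"roll":0}]'
```

```text
t: 12.87
tool_pos: [0.3722, 0.2659, 0.0211]
tool_rot: [-0.351, -3.122, 0.0]
contact_force: [-0.8, -0.2, -0.4]
opening: 0.054
grip_force: 37.2
t: 13.12
tool_pos: [0.3724, 0.2661, 0.0204]
tool_rot: [0.351, 3.122, 0.0]
contact_force: [1.2, -0.1, 0.5]
opening: 0.0536
grip_force: 37.3
```

Nearly at contact, so I'll release, rise, and head for the stamp with a look on the way.

```bash
python3 -m handwheel '[{"tx":0,"ty":0,"tz":0.5,"roll":0},{"tx":0,"ty":0,"tz":0,"roll":0},{"tx":0,"ty":0,"tz":0,"roll":0},{"tx":0,"ty":0,"tz":0,"roll":0},{"tx":0,"ty":0,"tz":0,"roll":0},{"tx":0,"ty":0,"tz":0,"roll":0},{"tx":0,"ty":0,"tz":-15,"roll":0},{"tx":0,"ty":0,"tz":-30,"roll":0},{"tx":0,"ty":0,"tz":-30,"roll":0},{"tx":0,"ty":0,"tz":-30,"roll":0},{"tx":0,"ty":0,"tz":-25,"roll":0},{"tx":0,"ty":0,"tz":0,"roll":0}]' 84
python3 - <<'E'
from h import *
im,d,K,E=shot("wrist","w_t2"); P=cloud(d,K,E)
g=P[(np.hypot(P[...,0]-.372,P[...,1]-.266)<.05)&(P[...,2]>.026)&(P[...,2]<.045)]; print("tape",len(g),np.median(g,0),cv2.minEnclosingCircle((g[:,:2]*1e3).astype(np.float32)))
T=pose();print(np.arctan2(T[1,1],T[0,1])); togo((.538,.378),.031,1.408)
print(ctrl.get_obs()["q"])
cv2.imwrite("pics/c3.png",im[:,:,::-1])
E
```

```text
t: 14.12
tool_pos: [0.3756, 0.2677, 0.1564]
tool_rot: [0.35, 3.112, 0.01]
contact_force: [0.2, -0.1, 1.0]
opening: 0.0842
grip_force: 0.0
tape 2993 [0.3694 0.2661 0.0355] ((371.4087219238281, 265.8459167480469), 27.853702545166016)
1.347056146074441
togo tx ty tz mm [-134.1  143.9  124.1]
roll -0.0609438539255589 (tool z down)
[ 0.4575 -0.3053  2.0703 -0.      1.3692 -0.8896]
```

View pics/c3.png

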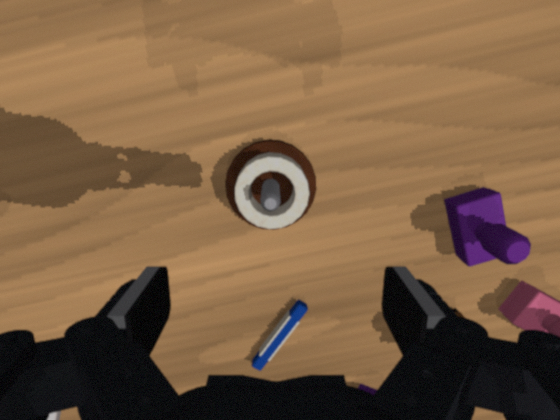

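The tape (271,191) lies flat on the spindle base, with its top at 35.5 mm and the post through its hole. Next, hover over the brown stamp and confirm it in a crop.

```bash
python3 -m handwheel '[{"tx":-12,"ty":13,"tz":0,"roll":0},{"tx":-20,"ty":21,"tz":0,"roll":0},{"tx":-23,"ty":25,"tz":0,"roll":0},{"tx":-23,"ty":25,"tz":0,"roll":0},{"tx":-23,"ty":25,"tz":0,"roll":0},{"tx":-20,"ty":21,"tz":0,"roll":0},{"tx":-10,"ty":11,"tz":0,"roll":0},{"tx":0,"ty":0,"tz":0,"roll":0},{"tx":0,"ty":0,"tz":0,"roll":0},{"tx":0,"ty":0,"tz":0,"roll":0}]' 65
python3 - <<'E'
from h import *
im,d,K,E=shot("wrist","w_st"); P=cloud(d,K,E)
g=P[(np.hypot(P[...,0]-.538,P[...,1]-.378)<.045)&(P[...,2]>.062)&(P[...,2]<.075)]; print("knob",len(g),np.median(g,0),cv2.minEnclosingCircle((g[:,:2]*1e3).astype(np.float32)))
g=P[(np.hypot(P[...,0]-.538,P[...,1]-.378)<.045)&(P[...,2]>.018)&(P[...,2]<.03)]; r=cv2.minAreaRect((g[:,:2]*1e3).astype(np.float32)); print("block",len(g),r)
togo((.538,.378),.032)
cv2.imwrite("pics/c4.png",cv2.resize(im[60:390,100:500],(720,594))[:,:,::-1])
E
```

```text
t: 15.0
tool_pos: [0.53, 0.3737, 0.1482]
tool_rot: [-0.35, -3.12, 0.003]
contact_force: [-0.3, -0.2, 1.3]
opening: 0.0648
grip_force: 0.0
knob 790 [0.536  0.3765 0.0653] ((536.8157348632812, 376.3846740722656), 11.295406341552734)
block 2429 ((536.9656982421875, 376.23931884765625), (56.04172897338867, 36.30312728881836), 80.9413070678711)
togo tx ty tz mm [ -7.    6.2 116.7]
```

View pics/c4.png

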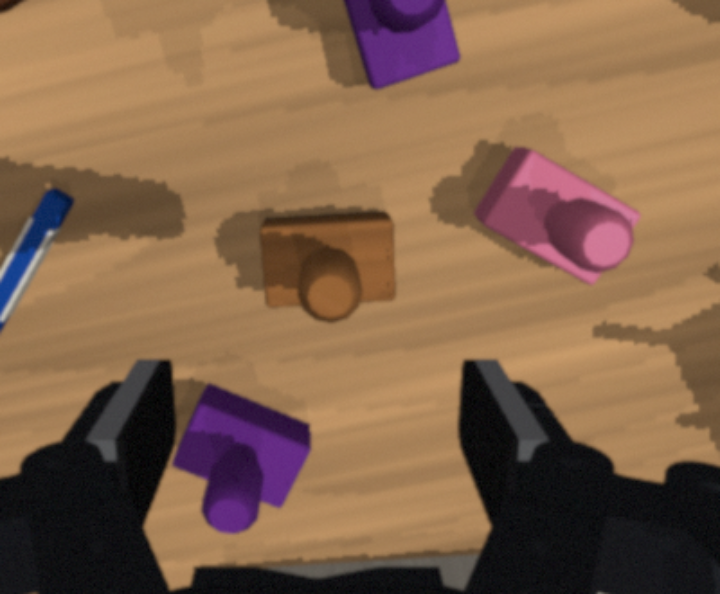

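The brown wooden stamp at (328,260) is the one meant. The pink one (560,215) and the purple ones (410,40) and (245,450) are not. Descend and grip the knob.

```bash
python3 -m handwheel '[{"tx":-6.5,"ty":5,"tz":10,"roll":0},{"tx":0,"ty":0,"tz":25,"roll":0},{"tx":0,"ty":0,"tz":25,"roll":0},{"tx":0,"ty":0,"tz":25,"roll":0},{"tx":0,"ty":0,"tz":20,"roll":0},{"tx":0,"ty":0,"tz":9,"roll":0},{"tx":0,"ty":0,"tz":0,"roll":0},{"tx":0,"ty":0,"tz":0,"roll":0},{"tx":0,"ty":0,"tz":0,"roll":0}]'
```

```text
t: 15.8
tool_pos: [0.5398, 0.3784, 0.0379]
tool_rot: [0.35, 3.119, 0.003]
contact_force: [0.4, 0.9, 0.4]
opening: 0.0647
grip_force: 0.0
```

```bash
python3 -m handwheel '[{"tx":1.5,"ty":-0.5,"tz":5,"roll":0},{"tx":0,"ty":0,"tz":0,"roll":0},{"tx":0,"ty":0,"tz":0,"roll":0}]'
python3 -m handwheel '[{"tx":0,"ty":0,"tz":0,"roll":0},{"tx":0,"ty":0,"tz":0,"roll":0},{"tx":0,"ty":0,"tz":0,"roll":0},{"tx":0,"ty":0,"tz":0,"roll":0},{"tx":0,"ty":0,"tz":0,"roll":0},{"tx":0,"ty":0,"tz":0,"roll":0},{"tx":0,"ty":0,"tz":0,"roll":0},{"tx":0,"ty":0,"tz":0,"roll":0}]' 14 40
python3 -m handwheel '[{"tx":0,"ty":0,"tz":-15,"roll":0},{"tx":0,"ty":0,"tz":-25,"roll":0},{"tx":0,"ty":0,"tz":-30,"roll":0},{"tx":0,"ty":0,"tz":-30,"roll":0},{"tx":0,"ty":0,"tz":-30,"roll":0},{"tx":0,"ty":0,"tz":-15,"roll":0},{"tx":0,"ty":0,"tz":0,"roll":0},{"tx":0,"ty":0,"tz":0,"roll":0}]'
python3 - <<'E'
from h import *
togo((.562,-.389))
E
```

```text
t: 16.05
tool_pos: [0.5373, 0.3778, 0.0314]
tool_rot: [0.351, 3.121, 0.001]
contact_force: [0.2, -0.2, -0.1]
opening: 0.0648
grip_force: 0.0
t: 16.72
tool_pos: [0.5374, 0.3778, 0.031]
tool_rot: [0.351, 3.122, 0.0]
contact_force: [-0.6, 0.4, 0.8]
opening: 0.0225
grip_force: 39.1
t: 17.38
tool_pos: [0.5374, 0.3778, 0.1765]
tool_rot: [0.351, 3.121, 0.001]
contact_force: [-0.1, 0.4, -0.7]
opening: 0.0225
grip_force: 39.3
togo tx ty tz mm [-194.1 -742.2   -0.5]
```

```bash
python3 -m handwheel '[{"tx":-5,"ty":-18,"tz":0,"roll":0},{"tx":-8,"ty":-30,"tz":0,"roll":0},{"tx":-9,"ty":-35,"tz":0,"roll":0},{"tx":-9,"ty":-35,"tz":0,"roll":0},{"tx":-9,"ty":-35,"tz":0,"roll":0},{"tx":-9,"ty":-35,"tz":0,"roll":0},{"tx":-9,"ty":-35,"tz":0,"roll":0},{"tx":-9,"ty":-35,"tz":0,"roll":0},{"tx":-9,"ty":-35,"tz":0,"roll":0},{"tx":-9,"ty":-35,"tz":0,"roll":0},{"tx":-9,"ty":-35,"tz":0,"roll":0},{"tx":-9,"ty":-35,"tz":0,"roll":0}]'
python3 -m handwheel '[{"tx":-9,"ty":-35,"tz":0,"roll":0},{"tx":-9,"ty":-35,"tz":0,"roll":0},{"tx":-9,"ty":-35,"tz":0,"roll":0},{"tx":-9,"ty":-35,"tz":0,"roll":0},{"tx":-9,"ty":-35,"tz":0,"roll":0},{"tx":-9,"ty":-35,"tz":0,"roll":0},{"tx":-9,"ty":-35,"tz":0,"roll":0},{"tx":-9,"ty":-35,"tz":0,"roll":0},{"tx":-8,"ty":-30,"tz":0,"roll":0},{"tx":-5,"ty":-20,"tz":0,"roll":0},{"tx":-3,"ty":-14,"tz":0,"roll":0},{"tx":0,"ty":0,"tz":0,"roll":0}]'
python3 -m handwheel '[{"tx":0,"ty":0,"tz":0,"roll":0.06},{"tx":0,"ty":0,"tz":0,"roll":0.12},{"tx":0,"ty":0,"tz":0,"roll":0.12},{"tx":0,"ty":0,"tz":0,"roll":0.12},{"tx":0,"ty":0,"tz":0,"roll":0.12},{"tx":0,"ty":0,"tz":0,"roll":0.12},{"tx":0,"ty":0,"tz":0,"roll":0.12},{"tx":0,"ty":0,"tz":0,"roll":0.12},{"tx":0,"ty":0,"tz":0,"roll":0.12},{"tx":0,"ty":0,"tz":0,"roll":0.12},{"tx":0,"ty":0,"tz":0,"roll":0.12},{"tx":0,"ty":0,"tz":0,"roll":0.12}]'
python3 -m handwheel '[{"tx":0,"ty":0,"tz":0,"roll":0.12},{"tx":0,"ty":0,"tz":0,"roll":0.08},{"tx":0,"ty":0,"tz":0,"roll":0},{"tx":0,"ty":0,"tz":0,"roll":0}]'
python3 - <<'E'
from h import *
T=pose(); print("tool y yaw",np.arctan2(T[1,1],T[0,1]),ctrl.get_obs()["q"]); togo((.562,-.389),.1)
E
```

```text
t: 18.38
tool_pos: [0.5472, -0.0346, 0.1723]
tool_rot: [-0.35, -3.116, -0.001]
contact_force: [-0.6, 0.7, -0.5]
opening: 0.0226
grip_force: 39.3
t: 19.38
tool_pos: [0.5572, -0.3899, 0.1725]
tool_rot: [-0.355, -3.118, -0.003]
contact_force: [-0.4, -0.4, 0.1]
opening: 0.023
grip_force: 39.4
t: 20.38
tool_pos: [0.5584, -0.386, 0.1739]
tool_rot: [-2.26, -2.177, -0.0]
contact_force: [-0.2, 0.1, -1.0]
opening: 0.0228
grip_force: 39.4
t: 20.72
tool_pos: [0.5585, -0.3867, 0.1744]
tool_rot: [-2.459, -1.951, 0.0]
contact_force: [0.3, 0.6, 0.1]
opening: 0.0228
grip_force: 39.4
tool y yaw -0.22972958789644896 [-0.7151  0.2174  1.5284  0.0003  1.3982 -0.4854]
togo tx ty tz mm [-1.6  4.1 74.4]
```

```bash
python3 -m handwheel '[{"tx":-1.5,"ty":4,"tz":10,"roll":0},{"tx":0,"ty":0,"tz":25,"roll":0},{"tx":0,"ty":0,"tz":25,"roll":0},{"tx":0,"ty":0,"tz":15,"roll":0},{"tx":0,"ty":0,"tz":10,"roll":0},{"tx":0,"ty":0,"tz":0,"roll":0},{"tx":0,"ty":0,"tz":0,"roll":0},{"tx":0,"ty":0,"tz":0,"roll":0}]'
python3 - <<'E'
from h import *
T=pose(); print(T[:3,3]); im,d,K,E=shot("wrist","w_tr"); P=cloud(d,K,E)
near=np.hypot(P[...,0]-.562,P[...,1]+.389)<.062
g=P[near&(P[...,2]>.013)&(P[...,2]<.024)]; r=cv2.minAreaRect((g[:,:2]*1e3).astype(np.float32)); print("tray",len(g),r)
zb=T[2,3]-.031+.024; m=near&(abs(P[...,2]-zb)<.005)&(im[...,0].astype(int)-im[...,2]>25); g=P[m]; print("block",zb,len(g),cv2.minAreaRect((g[:,:2]*1e3).astype(np.float32)))
E
```

```text
t: 21.38
tool_pos: [0.5632, -0.3913, 0.0924]
tool_rot: [2.462, 1.947, 0.001]
contact_force: [-0.4, 0.3, -0.8]
opening: 0.0225
grip_force: 39.4
[ 0.5632 -0.3913  0.0924]
tray 3387 ((561.3243408203125, -391.4062194824219), (62.469947814941406, 94.34114074707031), 80.36015319824219)
block 0.08544343411455252 4475 ((564.8756713867188, -383.57598876953125), (22.455595016479492, 56.647178649902344), 79.17191314697266)
```

View pics/w_tr.png

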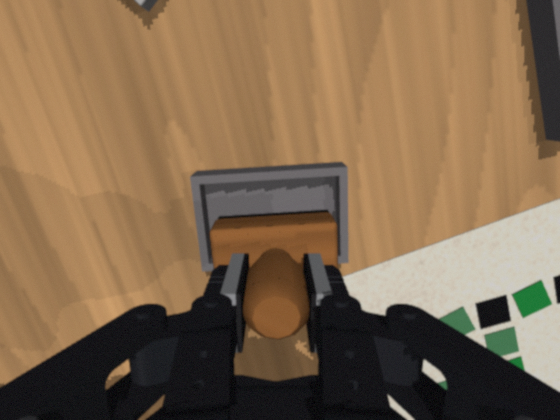

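The stamp block (275,240) is parallel to the tray (270,220), 1 to 2 mm off centre, well within the slack. Lowering.

```bash
python3 -m handwheel '[{"tx":0,"ty":-1.5,"tz":12,"roll":0},{"tx":0,"ty":0,"tz":15,"roll":0},{"tx":0,"ty":0,"tz":12,"roll":0},{"tx":0,"ty":0,"tz":8,"roll":0},{"tx":0,"ty":0,"tz":4,"roll":0},{"tx":0,"ty":0,"tz":2,"roll":0},{"tx":0,"ty":0,"tz":0,"roll":0},{"tx":0,"ty":0,"tz":0,"roll":0},{"tx":0,"ty":0,"tz":0,"roll":0}]'
python3 -m handwheel '[{"tx":0,"ty":0,"tz":1.5,"roll":0},{"tx":0,"ty":0,"tz":0,"roll":0},{"tx":0,"ty":0,"tz":0,"roll":0}]'
```

```text
t: 22.18
tool_pos: [0.5613, -0.3906, 0.0385]
tool_rot: [2.463, 1.947, 0.0]
contact_force: [-0.2, -0.8, -1.2]
opening: 0.0225
grip_force: 39.4
t: 22.43
tool_pos: [0.5609, -0.3903, 0.0365]
tool_rot: [2.464, 1.948, 0.0]
contact_force: [0.5, 0.2, -0.3]
opening: 0.0228
grip_force: 39.4
```

```bash
python3 -m handwheel '[{"tx":0,"ty":0,"tz":1,"roll":0},{"tx":0,"ty":0,"tz":0,"roll":0},{"tx":0,"ty":0,"tz":0,"roll":0}]'
python3 -m handwheel '[{"tx":0,"ty":0,"tz":0,"roll":0},{"tx":0,"ty":0,"tz":0,"roll":0},{"tx":0,"ty":0,"tz":0,"roll":0},{"tx":0,"ty":0,"tz":0,"roll":0},{"tx":0,"ty":0,"tz":0,"roll":0},{"tx":0,"ty":0,"tz":0,"roll":0},{"tx":0,"ty":0,"tz":-15,"roll":0},{"tx":0,"ty":0,"tz":-30,"roll":0},{"tx":0,"ty":0,"tz":-30,"roll":0},{"tx":0,"ty":0,"tz":-30,"roll":0},{"tx":0,"ty":0,"tz":-25,"roll":0},{"tx":0,"ty":0,"tz":0,"roll":0}]' 60
python3 - <<'E'
from h import *
im,d,K,E=shot("wrist","w_tr2"); P=cloud(d,K,E); near=np.hypot(P[...,0]-.562,P[...,1]+.389)<.065
for lo,hi in((.013,.024),(.0255,.034),(.066,.08)):
    g=P[near&(P[...,2]>lo)&(P[...,2]<hi)]; print(len(g),cv2.minAreaRect((g[:,:2]*1e3).astype(np.float32)),np.median(g[:,2]))
togo((.6343,.141)); T=pose(); print(np.arctan2(T[1,1],T[0,1]),T[2,3])
E
```

```text
t: 22.68
tool_pos: [0.561, -0.3905, 0.036]
tool_rot: [2.464, 1.948, -0.0]
contact_force: [-1.7, 1.4, 3.4]
opening: 0.0228
grip_force: 39.6
t: 23.68
tool_pos: [0.564, -0.3928, 0.175]
tool_rot: [2.454, 1.94, 0.004]
contact_force: [0.8, -1.0, 2.8]
opening: 0.06
grip_force: 0.0
2668 ((561.2281494140625, -391.6051330566406), (62.59636688232422, 94.23311614990234), 80.26911163330078) 0.019500293026637583
2108 ((561.3191528320312, -390.1465148925781), (36.19598388671875, 55.98200988769531), 80.06871795654297) 0.028550602466717756
777 ((561.353515625, -390.119384765625), (22.767427444458008, 22.419994354248047), 65.60816955566406) 0.06993275177558628
togo tx ty tz mm [535.1 -53.7  -2.8]
-0.23292486995888773 0.17177421331752168
```

View pics/w_tr2.png

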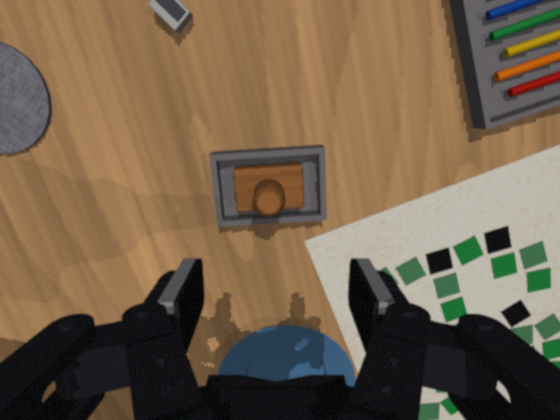

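The stamp lies flat and lengthwise in the tray (269,188), centred within about 1.5 mm. Now to the pots.

```bash
python3 -m handwheel '[{"tx":18,"ty":-2,"tz":0,"roll":0},{"tx":30,"ty":-3,"tz":0,"roll":0},{"tx":36,"ty":-4,"tz":0,"roll":0},{"tx":36,"ty":-4,"tz":0,"roll":0},{"tx":36,"ty":-4,"tz":0,"roll":0},{"tx":36,"ty":-4,"tz":0,"roll":0},{"tx":36,"ty":-4,"tz":0,"roll":0},{"tx":36,"ty":-4,"tz":0,"roll":0},{"tx":36,"ty":-4,"tz":0,"roll":0},{"tx":36,"ty":-4,"tz":0,"roll":0},{"tx":36,"ty":-4,"tz":0,"roll":0},{"tx":36,"ty":-4,"tz":0,"roll":0}]' 84
python3 -m handwheel '[{"tx":36,"ty":-3,"tz":0,"roll":0},{"tx":36,"ty":-3,"tz":0,"roll":0},{"tx":30,"ty":-3,"tz":0,"roll":0},{"tx":18,"ty":-2,"tz":0,"roll":0},{"tx":5,"ty":-1,"tz":0,"roll":0},{"tx":0,"ty":0,"tz":0,"roll":0},{"tx":0,"ty":0,"tz":0,"roll":0},{"tx":0,"ty":0,"tz":0,"roll":0}]'
python3 - <<'E'
from h import *
im,d,K,E=shot("wrist","w_pot"); P=cloud(d,K,E); near=np.hypot(P[...,0]-.634,P[...,1]-.141)<.05
for lo,hi in((.060,.075),(.036,.048)):
    g=P[near&(P[...,2]>lo)&(P[...,2]<hi)]; print(len(g),cv2.minEnclosingCircle((g[:,:2]*1e3).astype(np.float32)),np.percentile(g[:,2],[50,95]))
print(pose()[:3,3]); togo((.6343,.141),.046)
E
```

```text
t: 24.73
tool_pos: [0.6096, 0.0198, 0.1635]
tool_rot: [-2.462, -1.947, 0.004]
contact_force: [0.5, 0.2, 0.3]
opening: 0.0841
grip_force: 0.0
t: 25.4
tool_pos: [0.628, 0.1403, 0.1647]
tool_rot: [-2.466, -1.946, 0.002]
contact_force: [-0.4, -0.2, 0.4]
opening: 0.084
grip_force: 0.0
1263 ((631.997802734375, 139.5070037841797), 28.07408332824707) [0.0653 0.0665]
1933 ((632.3558349609375, 139.2310333251953), 37.84835433959961) [0.0415 0.0462]
[0.6282 0.1402 0.1649]
togo tx ty tz mm [  2.3   5.9 118.9]
```

View pics/w_pot.png

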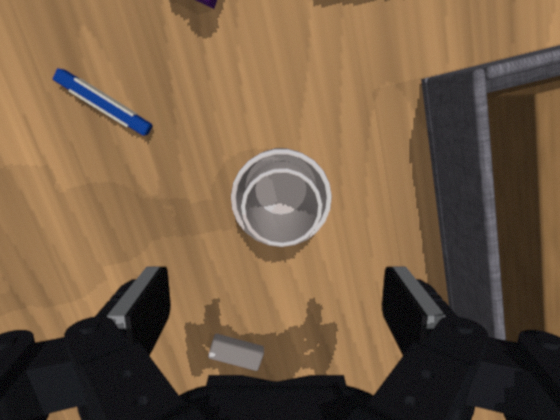

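The nested pots are at (281,198), with the small rim 65 mm up and the large rim 42 mm up. The fingers straddle only the small pot's upper part.

```bash
python3 -m handwheel '[{"tx":1,"ty":5,"tz":12,"roll":0},{"tx":0,"ty":0,"tz":25,"roll":0},{"tx":0,"ty":0,"tz":25,"roll":0},{"tx":0,"ty":0,"tz":25,"roll":0},{"tx":0,"ty":0,"tz":15,"roll":0},{"tx":0,"ty":0,"tz":8,"roll":0},{"tx":0,"ty":0,"tz":3,"roll":0},{"tx":0,"ty":0,"tz":0,"roll":0},{"tx":0,"ty":0,"tz":0,"roll":0},{"tx":0,"ty":0,"tz":0,"roll":0}]'
```

```text
t: 26.28
tool_pos: [0.635, 0.1414, 0.0543]
tool_rot: [2.463, 1.947, 0.004]
contact_force: [-0.1, 1.1, 0.9]
opening: 0.0838
grip_force: 0.0
```

```bash
python3 -m handwheel '[{"tx":-1,"ty":-1,"tz":6,"roll":0},{"tx":0,"ty":0,"tz":0,"roll":0},{"tx":0,"ty":0,"tz":0,"roll":0},{"tx":0,"ty":0,"tz":0,"roll":0}]'
```

```text
t: 26.62
tool_pos: [0.6323, 0.1406, 0.0464]
tool_rot: [2.464, 1.948, 0.0]
contact_force: [0.3, -0.0, -0.1]
opening: 0.0843
grip_force: 0.0
```

```bash
python3 -m handwheel '[{"tx":0,"ty":0,"tz":0,"roll":0},{"tx":0,"ty":0,"tz":0,"roll":0},{"tx":0,"ty":0,"tz":0,"roll":0},{"tx":0,"ty":0,"tz":0,"roll":0},{"tx":0,"ty":0,"tz":0,"roll":0},{"tx":0,"ty":0,"tz":0,"roll":0},{"tx":0,"ty":0,"tz":0,"roll":0},{"tx":0,"ty":0,"tz":0,"roll":0}]' 45 25
python3 -m handwheel '[{"tx":0,"ty":0,"tz":-5,"roll":0},{"tx":0,"ty":0,"tz":-8,"roll":0},{"tx":0,"ty":0,"tz":-8,"roll":0},{"tx":0,"ty":0,"tz":-8,"roll":0},{"tx":0,"ty":0,"tz":-10,"roll":0},{"tx":0,"ty":0,"tz":-20,"roll":0},{"tx":0,"ty":0,"tz":-30,"roll":0},{"tx":0,"ty":0,"tz":-20,"roll":0},{"tx":0,"ty":0,"tz":-10,"roll":0},{"tx":0,"ty":0,"tz":0,"roll":0},{"tx":0,"ty":0,"tz":0,"roll":0}]'
python3 - <<'E'
from h import *
im,d,K,E=shot("wrist","w_pl"); T=pose(); print(T[:3,3]); togo((.361,-.267))
P=cloud(d,K,E);g=P[(np.hypot(P[...,0]-.633,P[...,1]-.14)<.055)&(P[...,2]>.036)&(P[...,2]<.048)]; print("large rim",len(g),cv2.minEnclosingCircle((g[:,:2]*1e3).astype(np.float32)),np.median(g[:,2]))
E
```

```text
t: 27.28
tool_pos: [0.6327, 0.1406, 0.0468]
tool_rot: [2.464, 1.948, 0.001]
contact_force: [0.0, 0.2, 3.2]
opening: 0.0554
grip_force: 26.8
t: 28.2
tool_pos: [0.6324, 0.1406, 0.1657]
tool_rot: [2.464, 1.948, 0.001]
contact_force: [-0.5, -0.3, -0.3]
opening: 0.0555
grip_force: 26.6
[0.6316 0.1405 0.1641]
togo tx ty tz mm [-459.  -169.2    0.6]
large rim 1127 ((632.2504272460938, 139.77767944335938), 37.636287689208984) 0.04142592660309158
```

View pics/w_pl.png

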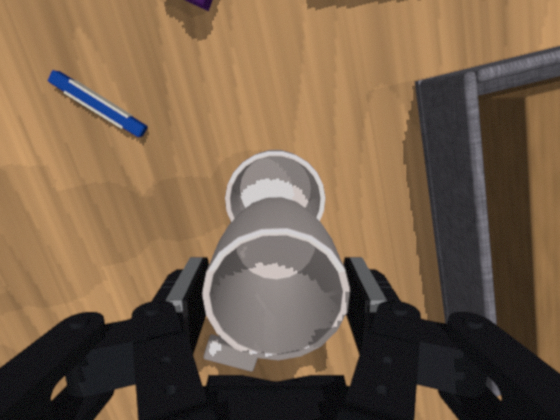

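Only the small pot (275,290) came up. The large one (275,195) stays where it was. I'll raise it to pass over the glue stick, then go to the coaster.

```bash
python3 -m handwheel '[{"tx":0,"ty":0,"tz":-20,"roll":0},{"tx":-16,"ty":-6,"tz":-20,"roll":0},{"tx":-28,"ty":-10,"tz":-5,"roll":0},{"tx":-33,"ty":-12,"tz":0,"roll":0},{"tx":-33,"ty":-12,"tz":0,"roll":0},{"tx":-33,"ty":-12,"tz":0,"roll":0},{"tx":-33,"ty":-12,"tz":0,"roll":0},{"tx":-33,"ty":-12,"tz":0,"roll":0},{"tx":-33,"ty":-12,"tz":0,"roll":0},{"tx":-33,"ty":-12,"tz":0,"roll":0},{"tx":-33,"ty":-12,"tz":0,"roll":0},{"tx":-33,"ty":-12,"tz":0,"roll":0}]'
python3 -m handwheel '[{"tx":-33,"ty":-12,"tz":0,"roll":0},{"tx":-33,"ty":-12,"tz":0,"roll":0},{"tx":-30,"ty":-11,"tz":0,"roll":0},{"tx":-16,"ty":-6,"tz":0,"roll":0},{"tx":-6,"ty":-2,"tz":0,"roll":0},{"tx":0,"ty":0,"tz":25,"roll":0},{"tx":0,"ty":0,"tz":30,"roll":0},{"tx":0,"ty":0,"tz":20,"roll":0},{"tx":0,"ty":0,"tz":0,"roll":0},{"tx":0,"ty":0,"tz":0,"roll":0},{"tx":0,"ty":0,"tz":0,"roll":0}]'
cat > co.py <<'E'
from h import *
def coaster(im,d,K,E):   # grey mask -> rays onto z=5mm -> circle fit on outer edge
    P=cloud(d,K,E); m=(np.hypot(P[...,0]-.361,P[...,1]+.267)<.056)&(P[...,2]<.02)&(np.ptp(im.astype(int),axis=-1)<22)
    m=cv2.morphologyEx(m.astype(np.uint8),cv2.MORPH_OPEN,np.ones((5,5))); v,u=np.nonzero(m); b=np.array([plane(K,E,q,.005)[:2] for q in zip(u,v)])*1e3; return cv2.minEnclosingCircle(b.astype(np.float32)),len(b)
E
python3 - <<'E'
from co import *
T=pose(); im,d,K,E=shot("wrist","w_co"); print(T[:3,3],coaster(im,d,K,E)); togo((.361,-.267),.0477)
P=cloud(d,K,E); zr=T[2,3]-.0427+.062; g=P[(abs(P[...,2]-zr)<.005)&(im.min(-1)>70)]; print("rim",len(g),cv2.minEnclosingCircle((g[:,:2]*1e3).astype(np.float32)))
z=np.load("top0.npz");p=optics.camera_params("top"); print(coaster(z["im"],z["d"],p["mtx"],p["extrinsics"]))
z=np.load("scene0.npz");p=optics.camera_params("scene"); print(coaster(z["im"],z["d"],p["mtx"],p["extrinsics"]))
E
```

```text
t: 29.25
tool_pos: [0.4308, -0.1631, 0.2079]
tool_rot: [-2.461, -1.946, 0.002]
contact_force: [-0.0, -0.3, -0.3]
opening: 0.0555
grip_force: 26.8
t: 30.17
tool_pos: [0.3645, -0.2673, 0.136]
tool_rot: [2.464, 1.949, 0.0]
contact_force: [0.2, -0.4, 1.1]
opening: 0.0554
grip_force: 26.8
[ 0.3645 -0.2673  0.136 ] (((359.8006286621094, -269.11322021484375), 44.369815826416016), 6096)
togo tx ty tz mm [ 0.  -4.1 89.1]
rim 4740 ((366.31134033203125, -262.3335266113281), 34.71443557739258)
(((361.41888427734375, -267.90557861328125), 44.88154602050781), 695)
(((361.7427062988281, -266.09320068359375), 45.26853561401367), 528)
```

View pics/w_co.png

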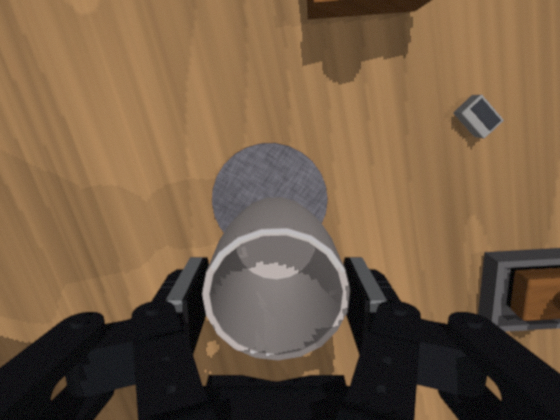

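The pot (277,290) is held upright, about 4 mm right of the coaster's centre (270,197). Correct that and lower.

```bash
python3 -m handwheel '[{"tx":-1,"ty":-4,"tz":15,"roll":0},{"tx":0,"ty":0,"tz":20,"roll":0},{"tx":0,"ty":0,"tz":20,"roll":0},{"tx":0,"ty":0,"tz":15,"roll":0},{"tx":0,"ty":0,"tz":8,"roll":0},{"tx":0,"ty":0,"tz":4,"roll":0},{"tx":0,"ty":0,"tz":2,"roll":0},{"tx":0,"ty":0,"tz":0,"roll":0},{"tx":0,"ty":0,"tz":0,"roll":0},{"tx":0,"ty":0,"tz":0,"roll":0}]'
python3 -m handwheel '[{"tx":0,"ty":0,"tz":1.5,"roll":0},{"tx":0,"ty":0,"tz":0,"roll":0},{"tx":0,"ty":0,"tz":0,"roll":0}]'
```

```text
t: 31.05
tool_pos: [0.3605, -0.2682, 0.0525]
tool_rot: [2.463, 1.947, 0.0]
contact_force: [-0.1, -0.7, 0.7]
opening: 0.0555
grip_force: 26.8
t: 31.3
tool_pos: [0.3598, -0.2676, 0.05]
tool_rot: [2.464, 1.948, 0.0]
contact_force: [-0.8, -0.4, -1.3]
opening: 0.0554
grip_force: 26.8
```

```bash
python3 -m handwheel '[{"tx":0,"ty":0.5,"tz":1.5,"roll":0},{"tx":0,"ty":0,"tz":0,"roll":0},{"tx":0,"ty":0,"tz":0,"roll":0}]'
python3 -m handwheel '[{"tx":0,"ty":0,"tz":1,"roll":0},{"tx":0,"ty":0,"tz":0,"roll":0},{"tx":0,"ty":0,"tz":0,"roll":0}]'
```

```text
t: 31.55
tool_pos: [0.3602, -0.2675, 0.0481]
tool_rot: [-2.464, -1.948, 0.0]
contact_force: [0.2, 0.4, -0.1]
opening: 0.055
grip_force: 26.8
t: 31.8
tool_pos: [0.3603, -0.2678, 0.0477]
tool_rot: [2.464, 1.948, -0.0]
contact_force: [-2.0, 1.5, 3.9]
opening: 0.0549
grip_force: 27.1
```

Contact. Release, rise and check everything.

```bash
python3 -m handwheel '[{"tx":0,"ty":0,"tz":0,"roll":0},{"tx":0,"ty":0,"tz":0,"roll":0},{"tx":0,"ty":0,"tz":0,"roll":0},{"tx":0,"ty":0,"tz":0,"roll":0},{"tx":0,"ty":0,"tz":0,"roll":0},{"tx":0,"ty":0,"tz":0,"roll":0},{"tx":0,"ty":0,"tz":-15,"roll":0},{"tx":0,"ty":0,"tz":-30,"roll":0},{"tx":0,"ty":0,"tz":-30,"roll":0},{"tx":0,"ty":0,"tz":-30,"roll":0},{"tx":0,"ty":0,"tz":-25,"roll":0},{"tx":0,"ty":0,"tz":0,"roll":0}]' 84
python3 - <<'E'
from co import *
im,d,K,E=shot("wrist","w_end"); P=cloud(d,K,E); c,_=coaster(im,d,K,E); print("coaster",c)
near=np.hypot(P[...,0]-.361,P[...,1]+.267)<.045; g=P[near&(P[...,2]>.06)&(P[...,2]<.075)]; print("rim",len(g),cv2.minEnclosingCircle((g[:,:2]*1e3).astype(np.float32)),np.percentile(g[:,2],[5,50,95]))
s=shot("scene","s_end")[0]; cv2.imwrite("pics/c9.png",cv2.resize(s[100:330,90:480],(780,460))[:,:,::-1])
E
```

```text
t: 32.8
tool_pos: [0.3627, -0.2701, 0.184]
tool_rot: [2.456, 1.941, 0.002]
contact_force: [0.4, -0.8, 1.5]
opening: 0.0842
grip_force: 0.0
coaster ((359.6805725097656, -269.3631896972656), 44.473388671875)
rim 1144 ((360.4529724121094, -269.1743469238281), 27.961626052856445) [0.0612 0.0662 0.0676]
```

View pics/c9.png

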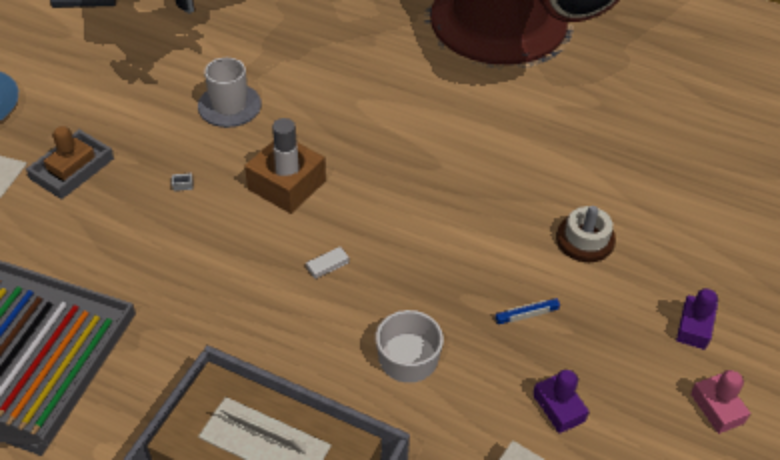

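The pot (228,90) stands on the coaster within 1 mm of its centre. The glue stick (285,150), tape (590,228) and stamp (68,158) are in place, and the large pot (408,345) has not moved.

```bash
python3 -c "
from station import ctrl
print(ctrl.finish_job())"
```

```text
the job is handed in; nothing more can be done
None
```

The job is handed in at about 33 s of the 120 s: the glue stick, tape roll and stamp are in their places, the small pot stands within 1 mm of the coaster's centre, and the large pot stayed where it was.

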